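# Tip the upended parts bin back onto its base and push it home in its bay

## Robot

A 7-joint arm with a two-finger parallel gripper is mounted at the origin on the work surface. World frame = base frame: x ahead of the robot, y to its left, z up, the work surface at z = 0. Lengths are in mm, angles in rad, forces in N, time in s.
With the tool pointing down it reaches from about 400 to 875 mm from the base axis. Payload 4.4 kg.
Tool frame: the origin (TCP) lies between the finger pads; the fingertips stand 22 mm ahead of it and the grasp point (between the pads) lies 3 mm ahead of it; z points along the fingers, y is the line along which they close (so a half turn about z gives the same grasp; the last joint's range is limited). The gripper opens to 85 mm and grips with 20 to 120 N. Pads are 22 mm wide; open, the fingers measure 114 mm over their backs; the gripper's body (76 mm by 85 mm) begins 54 mm behind the grasp point. The pads swing forward as they close: fully open they stand 13 mm farther back than shut.
Start: joints at [1.184, 0.628, 0.038, 1.517, -0.027, 0.996, -0.02], TCP at [204.989, -616.844, 253.313] pointing down, gripper open.
Joint ranges: [-3.06, 3.06], [-0.37, 2.12], [-1.25, 1.32], [0.18, 2.47], [-1.1, 4.24], [0.23, 1.98], [-2.94, 2.94]. Speed limits (rad/s): [2.57, 2.57, 3.14, 3.14, 3.14, 3.14, 3.14].

## Interface

Orientations are given as [roll, pitch, yaw] about the fixed x, y, z axes, in that order (R = Rz(yaw) Ry(pitch) Rx(roll)).
In Python, from cell import ctrl gives the robot as it stands.
- The arm moves only by the tool step_arm, never from a script. Its argument "plan" is a list of rows, each an object of numbers: "dx", "dy", "dz": the shift along the tool's x, y, z scaled (see below); "ax", "ay", "az": the turn, a rotation vector about the tool's x, y, z scaled (see below); "gripper": the opening, from 0 (shut) to 1 (fully open). A call has 1 to 20 rows; each row shifts and turns the commanded pose from where the row before left it, along the tool's axes as they then stand; what a row does not reach is not made up. The controller multiplies each number of a shift by 0.3 m and each number of a turn by 90 degrees. A row lasts 1/8 s, in which the tool goes at most 62.5 mm and 10.7 degrees, less where a joint would pass 70% of its speed; a pose out of reach is approached as far as the arm can. A call with a number of a shift or a turn outside -1 to 1 is refused whole. A call with a gripper value outside its range is refused whole. The fingers move at their own pace and stop on an object; the grip force is fixed at half the most. Time passes only in rows, so rows that do not move let the fingers close. It gives the time, the measured TCP pose, the force, the opening and the grip force at its end, in the units of the state.
- ctrl.read_state(): the state, without advancing time (a new reading comes with each control period).
- ctrl.get_image(name): name is "scene" or "top" or "wrist"; returns a dict with "color" (400x640x3 uint8, red, green, blue), "range_z" (400x640 float32, mm along the optical axis (not along the pixel's ray), 0 where there is no reading), "fx", "fy", "cx", "cy" (pixels), "T" (4x4, takes a point from camera to world coordinates); the wrist camera has in their place "T_tool_cam" (4x4, takes a point from camera to tool coordinates, whose origin is the TCP and whose axes are the flange's). Camera axes: x right, y down, z forward; pixel columns grow to the right and rows downward; lengths in mm; the calibration is good to about 2 mm. The wrist camera is an equidistant fisheye: a pixel r from the principal point sees the ray r / f radians off the axis. A picture is of the moment at which its call begins: read the wrist's pose just before it.
- ctrl.finish_job(): hands the job in; it is judged then, once.
The state is a dict: "clock": time; "qpos": joint angles; "qd": joint speeds; "tau": joint torques, N m; "eef_pos": TCP position; "tool_rot": TCP orientation; "force": force on the tool from outside, world axes, zero at the start; "torque": the same for the moment, N m; "width": finger opening in mm; "gripper_force": force on a finger pad.
Only numpy, scipy, OpenCV 4.12 (cv2) and the standard library are available. Lean on these libraries where they do the work, as an engineer would, in place of code of your own. Each camera call takes 0.05 s, during which the arm holds its last target. There are 200 camera calls.

## Task

The empty blue parts bin has been left standing on its end in front of the one free bay (green floor patch) in the row. Push it over onto its base, so that its open top faces up, then push it along the bench into the free bay until its low front sits squarely against the stop at the far end. Only push it: never lift it off the bench, and leave the stocked bins and everything else on the bench where they are.

Things in the scene. Friction and masses are not known exactly. Their poses are not given: they have to be found in the camera images.
- bin: Empty blue bin (mm): 140 long (x), 105 wide (y), 75 high (z), walls 4 mm, 0.15-0.3 kg. Open top at +z; back wall (x = -70) 75 high, front wall (x = +70) 40 high; sides 75 high from the back to x = +10, then sloping to 40 at the front. Origin: centre of its underside. At the start it stands on its back wall: x up, origin 70 above the bench, underside facing the rack, mouth facing the robot.
- bin_heel (a point): Middle of the bin's outer edge between back wall and floor, on the bench from start to end: the edge it tips about, away from the robot, when its rim is pushed towards the rack. After some 25 degrees it falls onto its base by itself; its front is then 20 to 60 mm short of the divider noses.
- bin_rim (a point): Middle of the upper edge of the bin's low front wall, outside. At the start it is at the top of the upended bin, 140 above the bench and 40 nearer the robot than the underside; the 4 mm thick wall edge can be pushed there towards the rack by fingers reaching down into the open mouth (97 wide inside).
- bay: The free bay: green painted patch 120 by 100 (mm), no obstacle. x points into the bay towards the stop (near face at x = +70), y across, z up. Its origin is where the bin's origin comes when the bin is home, axes parallel, front against the stop. Bay 115 wide between dividers that run from x = -5, with guiding noses tapering back to x = -45. A bin at home sticks out 25 behind the noses.
- rack: Painted steel row of three bays (mm), fixed, axes as the bay: four dividers 30 thick, 30 high at y = -217.5, -72.5, 72.5, 217.5, their yellow noses tapering from 30 wide at x = -5 almost to a point at x = -45; stop bar at the far end (near face x = +70, 12 thick, 30 high). Bay centres y = -145, 0, 145 at x = 0; any of them may be the free one.
- bin_tubes: A stocked bin of the same size and colour, with short steel tubes, in one of the other bays; origin under its centre, front towards its +x. Leave alone.
- bin_caps: A stocked bin of the same size and colour, with brass caps, in the remaining bay; origin under its centre, front towards its +x. Leave alone.
- screwdriver: Screwdriver lying on the bench along its x, about 200 mm long, 30 mm thick, in front of the bin of tubes. Leave alone.
- tape: Yellow tape roll lying flat, 64 mm across, 22 high, in front of the bin of caps. Leave alone.
- jar: Jar, 56 mm across, 70 high, to the left of the rack. Leave alone.
- carton: Closed cardboard carton 110 by 75 by 60 high, to the right of the rack. Leave alone.
- coupler: Steel pipe coupler standing on end, 44 mm across, 48 high, to the left. Leave alone.
Not all that is in view belongs to the job. What is shaped like the bin but pink or red is not meant.

How it is judged (in metres and radians):
On the way, in this order (a step that is already met when the one before it is completed fails the run):
1. The bin has been tipped over and sits on its base on the bench, not yet in the bay (angle between bin's own z axis and vertical below 0.1 rad and height (world z) of bin below 0.008 m and x of bin in the frame of bay below -0.04 m), for 0.2 s.
2. The bin is home in the free bay, front against the stop (angle between bin's own z axis and vertical below 0.06 rad and x of bin in the frame of bay between -0.006 and 0.006 m and y of bin in the frame of bay between -0.01 and 0.01 m and x of bin_heel in the frame of bay below -0.05 m and angle between the x axis of bin and the x axis of bay, either way round below 0.1 rad and height (world z) of bin below 0.006 m), for 0.2 s.
At the end, for the whole second after the job is handed in: The bin stands on its base (tilted under 0.06 rad) in the free bay, front first, its origin within 6 mm of the bay's along the bay and 10 mm across it, turned less than 0.1 rad from it, at rest (all of step 2 and linear speed of bin below 0.02 m/s and angular speed of bin below 0.1 rad/s); the robot touches nothing.
It fails at once if The bin was lifted: the lower edge it tips about left the bench by more than 25 mm (height (world z) of bin_heel above 0.025 m).
It fails at once if A stocked bin was shifted by more than 15 mm (distance of any of bin_tubes, bin_caps from where it was at the start of the episode above 0.015 m).
It fails at once if Another thing on the bench was shifted by more than 15 mm (distance of any of screwdriver, tape, jar, carton, coupler from where it was at the start of the episode above 0.015 m).
It fails at once if The jar, carton or coupler was tipped (angle between any of jar, carton, coupler's own z axis and vertical above 0.35 rad).
It also fails if it takes over 48 s, if anything falls off the work surface, if the arm or the gripper's body presses on something with over 40 N, if the wrist force passes 120 N, or if a joint passes its speed limit or range.

## Working session

There is one attempt and no reset: what is moved stays moved. The work goes in short steps, Python scripts to look and compute and a tool call to move; the robot and the scene stay as the last step left them, time stands still between calls to the robot, and variables do not carry over. Pictures are saved under pics/ and viewed, at most 10 in all, crops included, and the job is handed in when it is done.

Besides the shell and the picture viewer there is one more tool, called after "Emit:" as a command line: name --argument value ..., lists and objects as JSON in quotes. step_arm: Moves the arm, as the interface text tells. Shifts and turns lie within -1 to 1; 1 stands for 0.3 m of shift or 90 degrees of turn. Its arguments: {"type":"object","properties":{"plan":{"type":"array"}},"required":["plan"]}

```bash
mkdir -p pics; ls; cat > h.py <<'E'
import numpy as np,cv2
from cell import ctrl
def cloud(im):
    z=im["range_z"];v,u=np.mgrid[:z.shape[0],:z.shape[1]]
    P=np.stack([(u-im["cx"])/im["fx"]*z,(v-im["cy"])/im["fy"]*z,z],-1)
    W=P@im["T"][:3,:3].T+im["T"][:3,3]
    W[z<=0]=np.nan
    return W
E
python3 - <<'E'
from h import *
s=ctrl.read_state();print({k:np.round(v,3) for k,v in s.items()})
for n in("scene","top"):
    im=ctrl.get_image(n);cv2.imwrite(f"pics/{n}0.png",im["color"][:,:,::-1]);np.savez(f"{n}0.npz",**im)
    print(n,np.round(im["T"],3).tolist(),im["fx"],im["cx"])
E
```

```text
pics
{'clock': np.float64(0.0), 'qpos': array([ 1.184,  0.629,  0.038,  1.518, -0.027,  0.996, -0.02 ]), 'qd': array([-0.001, -0.   , -0.   ,  0.   ,  0.002,  0.001, -0.   ]), 'tau': array([-0.0000e+00, -5.6341e+01,  1.2260e+00, -1.9345e+01,  1.1000e-02,
        1.1000e-02, -0.0000e+00]), 'eef_pos': array([ 204.781, -616.261,  252.378]), 'tool_rot': array([-3.14 ,  0.   ,  0.321]), 'force': array([-0.553, -0.512, -0.75 ]), 'torque': array([ 0.017, -0.041,  0.019]), 'gripper_force': np.float64(0.0), 'width': np.float64(85.804)}
scene [[-0.761, 0.457, -0.46, 1152.047], [0.649, 0.544, -0.532, 674.436], [0.007, -0.704, -0.71, 1028.78], [0.0, 0.0, 0.0, 1.0]] 461.5654201441328 317.4756143374432
top [[0.048, -0.978, 0.202, 274.713], [-0.999, -0.048, 0.007, -5.038], [0.003, -0.202, -0.979, 1345.894], [0.0, 0.0, 0.0, 1.0]] 504.4884444089108 320.1206372730786
```

View pics/scene0.png

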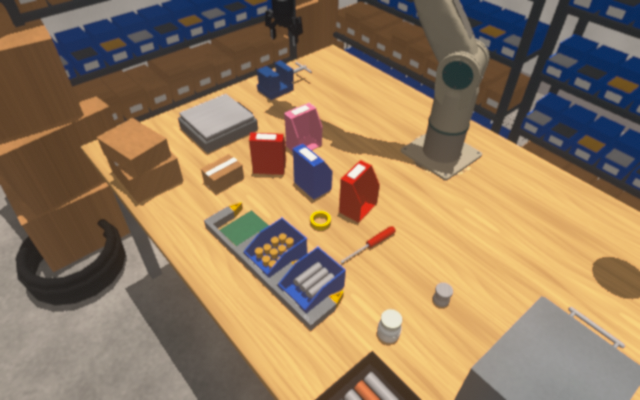

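View pics/top0.png

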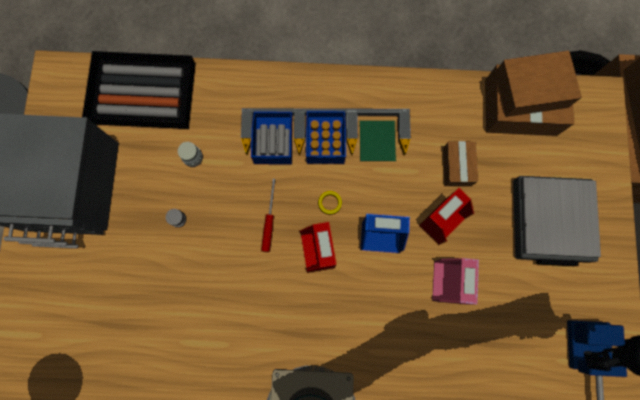

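The scene shows the red bins at top-view pixels (320,247) and (447,215), the pink one at (455,280), a blue vise-like thing at (595,350), and two stocked blue bins in the rack at (272,137) and (326,137). The upended blue bin at (385,232) is the only blue one standing on end in front of the green patch (378,140), so it's the one meant. Next I'll crop to confirm and measure.

```bash
python3 - <<'E'
from h import *
for n in("top","scene"):
    im=dict(np.load(f"{n}0.npz"));W=cloud(im);hsv=cv2.cvtColor(im["color"],cv2.COLOR_RGB2HSV)
    if n=="top":
        c=im["color"][80:280,300:480,::-1];cv2.imwrite("pics/crop.png",cv2.resize(c,None,fx=3,fy=3))
    def comp(lo,hi,roi):
        m=cv2.inRange(hsv,lo,hi);r=np.zeros_like(m);x0,y0,x1,y1=roi;r[y0:y1,x0:x1]=1;return (m>0)&(r>0)&np.isfinite(W[...,0])
    g=comp((50,60,30),(85,255,255),(340,100,420,175) if n=="top" else (205,200,280,250))
    P=W[g];print(n,"green",len(P),np.median(P,0).round(1),cv2.minAreaRect(P[:,:2].astype(np.float32)))
    roi=(350,200,415,262) if n=="top" else (285,135,338,205)
    x0,y0,x1,y1=roi
    P=W[y0:y1,x0:x1].reshape(-1,3);P=P[np.isfinite(P[:,0])&(P[:,2]>8)]
    print("bin",len(P),P.min(0).round(),P.max(0).round())
    for a,b in((125,150),(95,125),(60,95),(20,60)):
        Q=P[(P[:,2]>a)&(P[:,2]<b)]
        if len(Q)>10: print(a,b,len(Q),np.round(Q.mean(0),1),[np.round(t,1) for t in cv2.minAreaRect(Q[:,:2].astype(np.float32))])
    # rack: gray, z~30
    R=W[(abs(W[...,2]-30)<6)&(hsv[...,1]<70)&(W[...,0]>550)&(abs(W[...,1])<420)]
    if len(R): print("rack",len(R),R.min(0).round(),R.max(0).round(),cv2.minAreaRect(R[:,:2].astype(np.float32)))
    Y=W[(abs(W[...,2]-28)<8)&(cv2.inRange(hsv,(18,130,100),(35,255,255))>0)&(W[...,0]>450)]
    Yy=Y[:,1]
    o=np.argsort(Yy);Y=Y[o];sp=np.split(Y,np.where(np.diff(Y[:,1])>15)[0]+1)
    for q in sp: print("yel",len(q),q.mean(0).round(1),q.min(0).round(),q.max(0).round())
E
```

```text
top green 1359 [ 724.  -146.8    1.2] ((723.8553466796875, -146.78074645996094), (117.38052368164062, 95.95167541503906), 2.8183205127716064)
bin 1075 [ 413. -249.    8.] [550. -80. 147.]
125 150 746 [ 468.2 -162.3  140.1] [array([ 464.5, -162.5]), array([105.9,  49.8]), np.float64(87.7)]
95 125 64 [ 443.1 -156.4  109.7] [array([ 455.2, -162.4]), array([106.4,  62.9]), np.float64(87.3)]
60 95 88 [ 438.9 -161.5   78.6] [array([ 450.5, -161.9]), array([105. ,  73.2]), np.float64(88.7)]
20 60 82 [ 442.4 -171.4   39.5] [array([ 450.6, -162.4]), array([105.6,  73. ]), np.float64(88.4)]
rack 1896 [ 620. -231.   24.] [928. 420.  36.] ((723.1890258789062, 111.387939453125), (671.1043701171875, 293.2840881347656), 79.52344512939453)
yel 89 [ 710.4 -220.8   29.5] [ 682. -234.   22.] [ 776. -206.   35.]
yel 522 [660.5 -21.   27.3] [508. -89.  20.] [762.  36.  36.]
yel 80 [697.2  68.8  29.3] [674.  58.  21.] [713.  83.  36.]
yel 73 [690.4 214.3  29.5] [664. 202.  20.] [705. 228.  35.]
scene green 767 [ 7.250e+02 -1.535e+02  4.000e-01] ((722.5211791992188, -153.6864776611328), (116.6729965209961,
[... 187 characters left out ...]
95 125 264 [ 476.8 -140.9  109.6] [array([ 480.1, -148.5]), array([ 58.2, 122.4]), np.float64(28.9)]
60 95 373 [ 461.7 -163.3   76.7] [array([ 443.5, -231.2]), array([258.1,  87.5]), np.float64(83.4)]
20 60 499 [ 444.  -195.8   40. ] [array([ 411.4, -241.9]), array([312.9, 135.8]), np.float64(58.0)]
rack 1996 [ 640. -237.   24.] [854. 420.  36.] ((727.9293823242188, 95.78489685058594), (661.6153564453125, 207.7991485595703), 85.99653625488281)
yel 68 [ 707.  -220.    27.8] [ 685. -236.   20.] [ 724. -204.   34.]
yel 418 [673.5 -15.7  27.2] [508. -53.  20.] [764.  32.  36.]
yel 4 [704.2  57.1  28.5] [699.  54.  26.] [709.  60.  31.]
yel 94 [687.5 213.8  28. ] [664. 200.  20.] [704. 229.  35.]
```

View pics/crop.png

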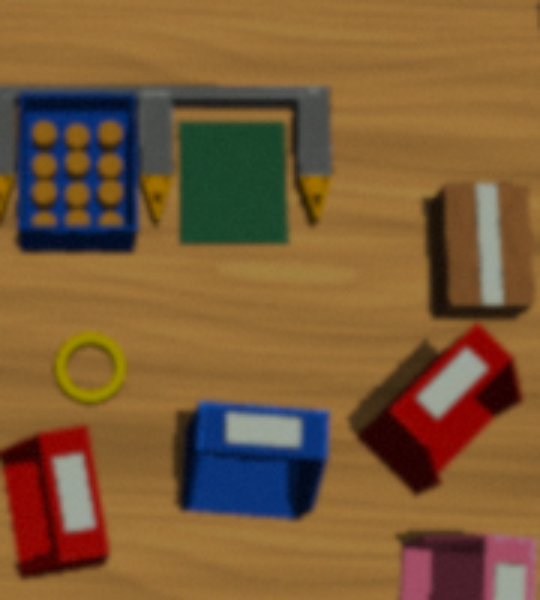

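The crop confirms it: upended blue bin at crop (258,460), its label and front wall on top and its mouth towards the robot. It stands before the green patch at crop (233,183).

- **Bay:** origin about (724,-148), yaw about +0.042.
- **Bin:** heel x about 487, rim x about 448, y about -162, yaw about -0.04.

I'll move above the mouth first.

Emit:
step_arm --plan '[{"az":0.115,"gripper":0.35},{"az":0.115,"gripper":0.35},{"dx":0.068,"dy":-0.154,"gripper":0.35},{"dx":0.068,"dy":-0.154,"gripper":0.35},{"dx":0.068,"dy":-0.154,"gripper":0.35},{"dx":0.068,"dy":-0.154,"gripper":0.35},{"dx":0.068,"dy":-0.154,"gripper":0.35},{"dx":0.068,"dy":-0.154,"gripper":0.35},{"dx":0.068,"dy":-0.154,"gripper":0.35},{"dx":0.068,"dy":-0.154,"gripper":0.35},{"dx":0.068,"dy":-0.154,"gripper":0.35},{"dx":0.068,"dy":-0.154,"gripper":0.35},{"gripper":0.35},{"gripper":0.35}]'

```text
invalid input
```

Emit:
step_arm --plan '[{"dx":0,"dy":0,"dz":0,"ax":0,"ay":0,"az":0.115,"gripper":0.35},{"dx":0,"dy":0,"dz":0,"ax":0,"ay":0,"az":0.115,"gripper":0.35}]'

```text
clock: 0.35
eef_pos: [204.8, -616.5, 252.8]
tool_rot: [-3.14, 0.0, -0.047]
force: [0.4, 0.3, 0.2]
width: 51.7
gripper_force: 0.0
```

Emit:
step_arm --plan '[{"dx":0.067,"dy":-0.154,"dz":0,"ax":0,"ay":0,"az":0,"gripper":0.35},{"dx":0.067,"dy":-0.154,"dz":0,"ax":0,"ay":0,"az":0,"gripper":0.35},{"dx":0.067,"dy":-0.154,"dz":0,"ax":0,"ay":0,"az":0,"gripper":0.35},{"dx":0.067,"dy":-0.154,"dz":0,"ax":0,"ay":0,"az":0,"gripper":0.35},{"dx":0.067,"dy":-0.154,"dz":0,"ax":0,"ay":0,"az":0,"gripper":0.35},{"dx":0.067,"dy":-0.154,"dz":0,"ax":0,"ay":0,"az":0,"gripper":0.35},{"dx":0.067,"dy":-0.154,"dz":0,"ax":0,"ay":0,"az":0,"gripper":0.35},{"dx":0.067,"dy":-0.154,"dz":0,"ax":0,"ay":0,"az":0,"gripper":0.35},{"dx":0.067,"dy":-0.154,"dz":0,"ax":0,"ay":0,"az":0,"gripper":0.35},{"dx":0.067,"dy":-0.154,"dz":0,"ax":0,"ay":0,"az":0,"gripper":0.35},{"dx":0,"dy":0,"dz":0,"ax":0,"ay":0,"az":0,"gripper":0.35},{"dx":0,"dy":0,"dz":0,"ax":0,"ay":0,"az":0,"gripper":0.35}]'

```text
clock: 1.85
eef_pos: [424.1, -163.7, 253.1]
tool_rot: [3.141, 0.001, -0.04]
force: [-1.0, -0.7, -0.8]
width: 29.9
gripper_force: 0.0
```

Emit:
step_arm --plan '[{"dx":0,"dy":0,"dz":0.067,"ax":0,"ay":0,"az":0,"gripper":0.35},{"dx":0,"dy":0,"dz":0.067,"ax":0,"ay":0,"az":0,"gripper":0.35},{"dx":0,"dy":0,"dz":0.067,"ax":0,"ay":0,"az":0,"gripper":0.35},{"dx":0,"dy":0,"dz":0.067,"ax":0,"ay":0,"az":0,"gripper":0.35},{"dx":0,"dy":0,"dz":0.067,"ax":0,"ay":0,"az":0,"gripper":0.35},{"dx":0,"dy":0,"dz":0.067,"ax":0,"ay":0,"az":0,"gripper":0.35},{"dx":0,"dy":0,"dz":0,"ax":0,"ay":0,"az":0,"gripper":0.35},{"dx":0,"dy":0,"dz":0,"ax":0,"ay":0,"az":0,"gripper":0.35}]'

```text
clock: 2.85
eef_pos: [424.5, -164.4, 133.2]
tool_rot: [3.141, -0.0, -0.042]
force: [-0.4, 0.0, 1.8]
width: 29.7
gripper_force: 0.0
```

```bash
python3 - <<'E'
from h import *
im=ctrl.get_image("scene");cv2.imwrite("pics/s1.png",cv2.resize(im["color"][100:260,230:430,::-1],None,fx=3.5,fy=3.5))
E
```

```text
(no output)
```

View pics/s1.png

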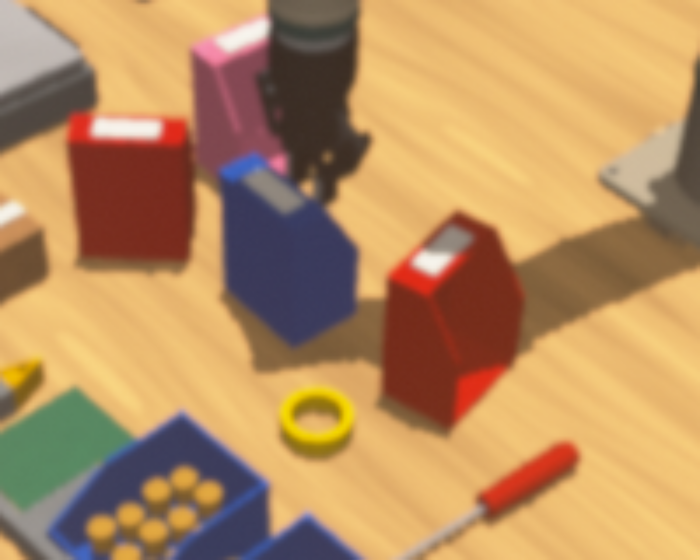

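The fingers (crop about (310,185)) reach into the mouth just behind the rim, clear of the red bins. I'll push the rim slowly.

Emit:
step_arm --plan '[{"dx":0.016,"dy":0,"dz":0,"ax":0,"ay":0,"az":0,"gripper":0.35},{"dx":0.016,"dy":0,"dz":0,"ax":0,"ay":0,"az":0,"gripper":0.35},{"dx":0.016,"dy":0,"dz":0,"ax":0,"ay":0,"az":0,"gripper":0.35},{"dx":0.016,"dy":0,"dz":0,"ax":0,"ay":0,"az":0,"gripper":0.35},{"dx":0.016,"dy":0,"dz":0,"ax":0,"ay":0,"az":0,"gripper":0.35},{"dx":0.016,"dy":0,"dz":0,"ax":0,"ay":0,"az":0,"gripper":0.35},{"dx":0.016,"dy":0,"dz":0,"ax":0,"ay":0,"az":0,"gripper":0.35},{"dx":0.016,"dy":0,"dz":0,"ax":0,"ay":0,"az":0,"gripper":0.35},{"dx":0.016,"dy":0,"dz":0,"ax":0,"ay":0,"az":0,"gripper":0.35},{"dx":0.016,"dy":0,"dz":0,"ax":0,"ay":0,"az":0,"gripper":0.35}]'

```text
clock: 4.15
eef_pos: [472.9, -165.3, 132.7]
tool_rot: [3.142, -0.0, -0.041]
force: [0.4, 0.2, -0.4]
width: 30.0
gripper_force: 0.1
```

```bash
python3 - <<'E'
from h import *
im=ctrl.get_image("scene");cv2.imwrite("pics/s2.png",cv2.resize(im["color"][100:260,230:430,::-1],None,fx=3.5,fy=3.5))
E
```

```text
(no output)
```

View pics/s2.png

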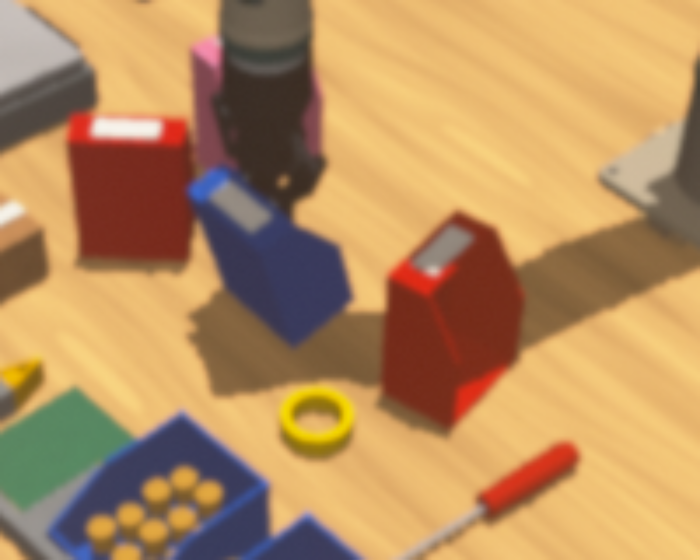

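The bin is tilting about its heel (crop (293,345), which hasn't moved) with no sliding. I'll carry on.

Emit:
step_arm --plan '[{"dx":0.016,"dy":0,"dz":0,"ax":0,"ay":0,"az":0,"gripper":0.35},{"dx":0.016,"dy":0,"dz":0,"ax":0,"ay":0,"az":0,"gripper":0.35},{"dx":0.016,"dy":0,"dz":0,"ax":0,"ay":0,"az":0,"gripper":0.35},{"dx":0.016,"dy":0,"dz":0,"ax":0,"ay":0,"az":0,"gripper":0.35},{"dx":0.016,"dy":0,"dz":0,"ax":0,"ay":0,"az":0,"gripper":0.35},{"dx":0.016,"dy":0,"dz":0,"ax":0,"ay":0,"az":0,"gripper":0.35},{"dx":0.016,"dy":0,"dz":0,"ax":0,"ay":0,"az":0,"gripper":0.35},{"dx":0,"dy":0,"dz":0,"ax":0,"ay":0,"az":0,"gripper":0.35},{"dx":0,"dy":0,"dz":0,"ax":0,"ay":0,"az":0,"gripper":0.35},{"dx":0,"dy":0,"dz":0,"ax":0,"ay":0,"az":0,"gripper":0.35},{"dx":0,"dy":0,"dz":0,"ax":0,"ay":0,"az":0,"gripper":0.35}]'

```text
clock: 5.58
eef_pos: [505.9, -166.7, 132.7]
tool_rot: [-3.142, 0.0, -0.041]
force: [0.5, 0.1, -0.4]
width: 30.0
gripper_force: 0.0
```

```bash
python3 - <<'E'
from h import *
im=ctrl.get_image("scene");cv2.imwrite("pics/s3.png",cv2.resize(im["color"][100:260,230:430,::-1],None,fx=3.5,fy=3.5))
E
```

```text
(no output)
```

View pics/s3.png

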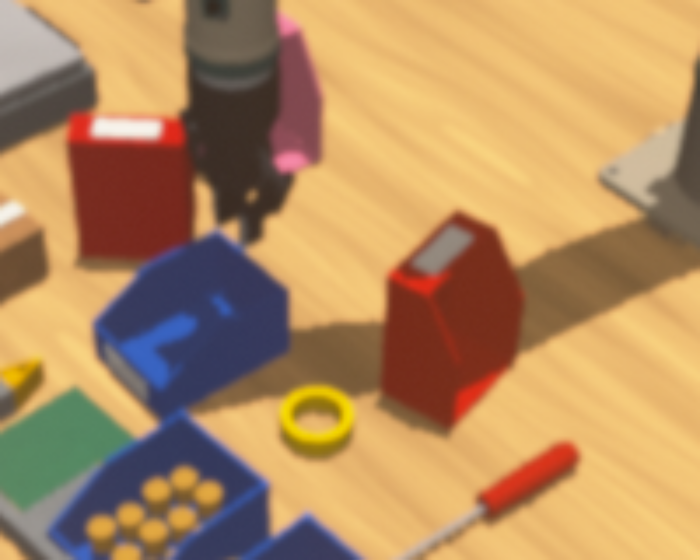

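The bin now lies on its base with its mouth up (crop (190,320)) and its front towards the bay. I'll back off behind it and measure.

Emit:
step_arm --plan '[{"dx":-0.12,"dy":0,"dz":0,"ax":0,"ay":0,"az":-0.02,"gripper":0.65},{"dx":-0.12,"dy":0,"dz":0,"ax":0,"ay":0,"az":-0.03,"gripper":0.65},{"dx":0,"dy":0,"dz":0,"ax":0,"ay":0,"az":0,"gripper":0.65},{"dx":0,"dy":0,"dz":0,"ax":0,"ay":0,"az":0,"gripper":0.65}]'

```text
clock: 6.12
eef_pos: [435.2, -165.1, 133.0]
tool_rot: [3.141, -0.002, 0.038]
force: [0.6, 0.3, -1.1]
width: 55.8
gripper_force: 0.0
```

```bash
cat > m.py <<'E'
from h import *
im=ctrl.get_image("top");W=cloud(im);hsv=cv2.cvtColor(im["color"],cv2.COLOR_RGB2HSV)
b=(cv2.inRange(hsv,(100,90,30),(130,255,255))>0)&(W[...,1]<-85)&(W[...,1]>-260)&(W[...,0]>460)&(W[...,0]<850)&(W[...,2]>-5)&(W[...,2]<90)
print(b.sum())
c,_=cv2.findContours(b.astype(np.uint8),cv2.RETR_EXTERNAL,cv2.CHAIN_APPROX_NONE);k=max(c,key=cv2.contourArea)
m=np.zeros(b.shape,np.uint8);cv2.drawContours(m,[k],-1,1,-1)
P=W[b&(m>0)]
T=P[P[:,2]>62];print("top rim",len(T),T.min(0).round(),T.max(0).round(),cv2.minAreaRect(T[:,:2].astype(np.float32)))
th=0.042;o=np.array([724,-148.]);R=np.array([[np.cos(th),np.sin(th)],[-np.sin(th),np.cos(th)]])
Q=P.copy();Q[:,:2]=(P[:,:2]-o)@R.T
for n,S in(("all",Q),("hi",Q[Q[:,2]>62])):
  print(n,"bayframe",np.percentile(S,[1,50,99],axis=0).round(1).tolist())
for side in(-1,1):   # side wall lines
  S=Q[(Q[:,2]>62)&(Q[:,0]>np.percentile(Q[:,0],25))]
  S=S[(S[:,1]-np.median(S[:,1]))*side>35] if len(S) else S
  if len(S)>8: p=np.polyfit(S[:,0],S[:,1],1);print("side",side,len(S),p.round(3),S.mean(0).round(1))
E
python3 m.py
```

```text
1526
top rim 119 [ 491. -159.   62.] [ 599. -111.   80.] ((537.881103515625, -117.17272186279297), (113.80055236816406, 44.613773345947266), 22.203140258789062)
all bayframe [[-231.1, -62.9, -2.2], [-142.6, 1.7, 5.2], [-92.7, 45.0, 77.3]]
hi bayframe [[-232.8, 1.1, 62.5], [-213.3, 39.2, 73.2], [-127.5, 46.3, 79.7]]
```

Bin centre in the bay frame is about (-162,-9), turned roughly -0.08 (the view is partly hidden by the hand). The fingers are square to the bay, so I'll lower them behind the bin's back wall.

Emit:
step_arm --plan '[{"dx":0,"dy":0,"dz":0.052,"ax":0,"ay":0,"az":0,"gripper":0.65},{"dx":0,"dy":0,"dz":0.052,"ax":0,"ay":0,"az":0,"gripper":0.65},{"dx":0,"dy":0,"dz":0.052,"ax":0,"ay":0,"az":0,"gripper":0.65},{"dx":0,"dy":0,"dz":0.052,"ax":0,"ay":0,"az":0,"gripper":0.65},{"dx":0,"dy":0,"dz":0.052,"ax":0,"ay":0,"az":0,"gripper":0.65},{"dx":0,"dy":0,"dz":0.052,"ax":0,"ay":0,"az":0,"gripper":0.65},{"dx":0.04,"dy":0,"dz":0,"ax":0,"ay":0,"az":0,"gripper":0.65},{"dx":0.04,"dy":0,"dz":0,"ax":0,"ay":0,"az":0,"gripper":0.65},{"dx":0.04,"dy":0,"dz":0,"ax":0,"ay":0,"az":0,"gripper":0.65},{"dx":0.03,"dy":0,"dz":0,"ax":0,"ay":0,"az":0,"gripper":0.65},{"dx":0.03,"dy":0,"dz":0,"ax":0,"ay":0,"az":0,"gripper":0.65},{"dx":0.03,"dy":0,"dz":0,"ax":0,"ay":0,"az":0,"gripper":0.65},{"dx":0.03,"dy":0,"dz":0,"ax":0,"ay":0,"az":0,"gripper":0.65},{"dx":0,"dy":0,"dz":0,"ax":0,"ay":0,"az":0,"gripper":0.65}]'

```text
clock: 7.92
eef_pos: [510.2, -163.0, 41.6]
tool_rot: [-3.14, 0.003, 0.039]
force: [0.2, 0.3, -0.2]
width: 55.6
gripper_force: 0.0
```

```bash
python3 m.py; python3 - <<'E'
from h import *
a=ctrl.get_image("scene")["color"][100:260,200:400,::-1];b=ctrl.get_image("top")["color"][80:280,300:480,::-1]
a=cv2.resize(a,(400,320));b=cv2.resize(b,(360,400));c=np.zeros((400,760,3),np.uint8);c[:320,:400]=a;c[:,400:]=b
cv2.imwrite("pics/s4.png",c)
E
```

```text
237Traceback (most recent call last):
  File "m.py", line 8, in <module>
    T=P[P[:,2]>62];print("top rim",len(T),T.min(0).round(),T.max(0).round(),cv2.minAreaRect(T[:,:2].astype(np.float32)))
                                          ~~~~~^^^
    return umr_minimum(a, axis, None, out, keepdims, initial, where)
ValueError: zero-size array to reduction operation minimum which has no identity
```

View pics/s4.png

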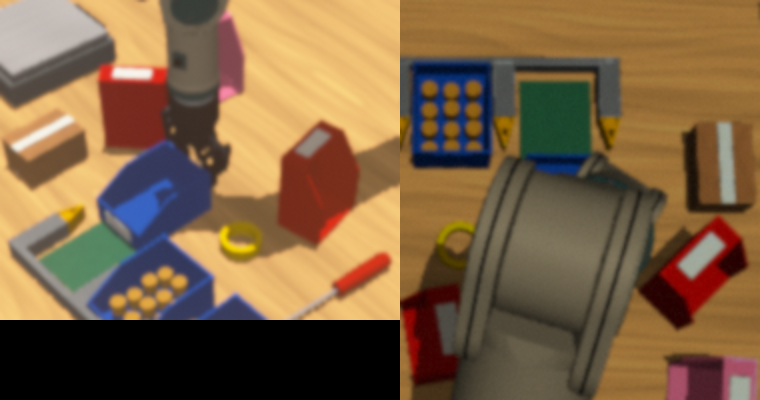

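The right half shows the bin's front (555,162) just before the noses and nearly in line with the patch. I'll measure how far it is off sideways.

```bash
python3 - <<'E'
from h import *
th=0.042;o=np.array([724,-148.]);R=np.array([[np.cos(th),np.sin(th)],[-np.sin(th),np.cos(th)]])
for n in("top","scene"):
    im=ctrl.get_image(n);W=cloud(im);hsv=cv2.cvtColor(im["color"],cv2.COLOR_RGB2HSV)
    Q=W.copy();Q[...,:2]=(W[...,:2]-o)@R.T
    b=(cv2.inRange(hsv,(100,60,20),(130,255,255))>0)&(abs(Q[...,1])<75)&(Q[...,0]>-230)&(Q[...,0]<90)&(Q[...,2]>25)&(Q[...,2]<90)
    for lo,hi in((-220,-140),(-140,-100),(-100,-50)):
        S=Q[b&(Q[...,0]>lo)&(Q[...,0]<hi)]
        if len(S)>5: print(n,lo,hi,len(S),np.percentile(S,[2,50,98],axis=0).round(1).tolist())
    y=(cv2.inRange(hsv,(18,130,100),(35,255,255))>0)&(abs(abs(Q[...,1])-72)<20)&(abs(Q[...,0]+25)<30)&(Q[...,2]>20)
    for sg in(-1,1):
        S=Q[y&(Q[...,1]*sg>0)]
        if len(S)>5:print(n,"nose",S.mean(0).round(1),S[:,0].min().round(1))
E
```

```text
top -100 -50 99 [[-66.0, -35.8, 25.2], [-62.6, 4.5, 37.1], [-58.3, 42.7, 45.1]]
top nose [-17.6 -72.   29.2] -45.2
top nose [-17.4  72.9  29.3] -42.3
scene -220 -140 582 [[-199.7, -60.0, 25.9], [-183.7, -17.1, 53.5], [-141.3, 46.5, 76.1]]
scene -140 -100 256 [[-138.9, -59.3, 26.6], [-120.2, 40.6, 49.3], [-100.9, 46.8, 74.9]]
scene -100 -50 206 [[-99.1, -60.3, 25.9], [-75.6, 24.8, 38.6], [-59.2, 46.1, 59.1]]
scene nose [-21.3 -71.5  27.3] -43.4
```

The noses come out symmetric, so the bay estimate is good. The bin is square, 7 mm to the right, with about 132 mm to go, so I'll push with a slight leftward drift.

Emit:
step_arm --plan '[{"dx":0.025,"dy":-0.003,"dz":0,"ax":0,"ay":0,"az":0,"gripper":0.65},{"dx":0.025,"dy":-0.003,"dz":0,"ax":0,"ay":0,"az":0,"gripper":0.65},{"dx":0.025,"dy":-0.003,"dz":0,"ax":0,"ay":0,"az":0,"gripper":0.65},{"dx":0.025,"dy":-0.003,"dz":0,"ax":0,"ay":0,"az":0,"gripper":0.65},{"dx":0.025,"dy":-0.003,"dz":0,"ax":0,"ay":0,"az":0,"gripper":0.65},{"dx":0.025,"dy":-0.003,"dz":0,"ax":0,"ay":0,"az":0,"gripper":0.65},{"dx":0.025,"dy":-0.003,"dz":0,"ax":0,"ay":0,"az":0,"gripper":0.65},{"dx":0.025,"dy":-0.003,"dz":0,"ax":0,"ay":0,"az":0,"gripper":0.65},{"dx":0.025,"dy":0,"dz":0,"ax":0,"ay":0,"az":0,"gripper":0.65},{"dx":0.025,"dy":0,"dz":0,"ax":0,"ay":0,"az":0,"gripper":0.65},{"dx":0,"dy":0,"dz":0,"ax":0,"ay":0,"az":0,"gripper":0.65}]'

```text
clock: 9.55
eef_pos: [584.8, -152.9, 41.3]
tool_rot: [-3.14, 0.003, 0.039]
force: [-1.1, -0.4, -0.6]
width: 55.5
gripper_force: 0.0
```

Emit:
step_arm --plan '[{"dx":0.025,"dy":0,"dz":0,"ax":0,"ay":0,"az":0,"gripper":0.65},{"dx":0.025,"dy":0,"dz":0,"ax":0,"ay":0,"az":0,"gripper":0.65},{"dx":0.025,"dy":0,"dz":0,"ax":0,"ay":0,"az":0,"gripper":0.65},{"dx":0.025,"dy":0,"dz":0,"ax":0,"ay":0,"az":0,"gripper":0.65},{"dx":0.025,"dy":0,"dz":0,"ax":0,"ay":0,"az":0,"gripper":0.65},{"dx":0.025,"dy":0,"dz":0,"ax":0,"ay":0,"az":0,"gripper":0.65},{"dx":0,"dy":0,"dz":0,"ax":0,"ay":0,"az":0,"gripper":0.65}]'

```text
clock: 10.42
eef_pos: [629.7, -151.2, 41.1]
tool_rot: [-3.14, 0.003, 0.039]
force: [-0.2, -0.2, -0.2]
width: 55.2
gripper_force: 0.0
```

```bash
cat > m2.py <<'E'
from h import *
th=0.042;o=np.array([724,-148.]);R=np.array([[np.cos(th),np.sin(th)],[-np.sin(th),np.cos(th)]])
for n in("top","scene"):
    im=ctrl.get_image(n);W=cloud(im);hsv=cv2.cvtColor(im["color"],cv2.COLOR_RGB2HSV)
    Q=W.copy();Q[...,:2]=(W[...,:2]-o)@R.T
    b=(cv2.inRange(hsv,(100,60,20),(130,255,255))>0)&(abs(Q[...,1])<66)&(Q[...,0]>-180)&(Q[...,0]<90)&(Q[...,2]>32)&(Q[...,2]<90)
    S=Q[b]
    if len(S)>5: print(n,len(S),np.percentile(S,[1,50,99],axis=0).round(1).tolist())
    f=Q[b&(Q[...,2]<48)&(Q[...,0]>S[:,0].max()-20)]
    if len(f)>5:print(n,"front",len(f),f.mean(0).round(1),np.polyfit(f[:,1],f[:,0],1).round(3))
E
python3 m2.py
```

```text
top 81 [[1.0, 5.5, 32.3], [55.0, 46.0, 41.3], [61.4, 51.6, 74.0]]
top front 49 [56.8 29.5 38.7] [-0.079 59.147]
scene 995 [[-80.8, -54.1, 32.6], [-27.3, 1.3, 51.6], [59.7, 53.6, 76.6]]
scene front 102 [54.   4.  39.4] [7.0000e-03 5.3935e+01]
```

The bin is in the bay, about 10 mm short and centred. I'll close the gap in small steps.

Emit:
step_arm --plan '[{"dx":0.01,"dy":0,"dz":0,"ax":0,"ay":0,"az":0,"gripper":0.65},{"dx":0.01,"dy":0,"dz":0,"ax":0,"ay":0,"az":0,"gripper":0.65},{"dx":0.005,"dy":0,"dz":0,"ax":0,"ay":0,"az":0,"gripper":0.65},{"dx":0,"dy":0,"dz":0,"ax":0,"ay":0,"az":0,"gripper":0.65}]'

```text
clock: 11.02
eef_pos: [635.9, -151.1, 40.9]
tool_rot: [-3.14, 0.005, 0.038]
force: [-1.1, -0.4, -0.4]
width: 55.7
gripper_force: 0.0
```

Emit:
step_arm --plan '[{"dx":0.005,"dy":0,"dz":0,"ax":0,"ay":0,"az":0,"gripper":0.65},{"dx":0.005,"dy":0,"dz":0,"ax":0,"ay":0,"az":0,"gripper":0.65},{"dx":0,"dy":0,"dz":0,"ax":0,"ay":0,"az":0,"gripper":0.65}]'

```text
clock: 11.4
eef_pos: [639.1, -150.9, 40.9]
tool_rot: [-3.14, 0.004, 0.038]
force: [-1.6, 0.1, -0.7]
width: 55.5
gripper_force: 0.0
```

Emit:
step_arm --plan '[{"dx":0.005,"dy":0,"dz":0,"ax":0,"ay":0,"az":0,"gripper":0.65},{"dx":0.005,"dy":0,"dz":0,"ax":0,"ay":0,"az":0,"gripper":0.65},{"dx":0,"dy":0,"dz":0,"ax":0,"ay":0,"az":0,"gripper":0.65}]'

```text
clock: 11.78
eef_pos: [640.9, -151.0, 40.8]
tool_rot: [-3.139, 0.007, 0.038]
force: [-4.5, -0.1, 1.3]
width: 55.5
gripper_force: 0.0
```

Emit:
step_arm --plan '[{"dx":0.005,"dy":0,"dz":0,"ax":0,"ay":0,"az":0,"gripper":0.65},{"dx":0.005,"dy":0,"dz":0,"ax":0,"ay":0,"az":0,"gripper":0.65},{"dx":0,"dy":0,"dz":0,"ax":0,"ay":0,"az":0,"gripper":0.65}]'

```text
clock: 12.15
eef_pos: [640.9, -151.4, 40.1]
tool_rot: [-3.139, 0.013, 0.038]
force: [-9.2, -1.0, 2.8]
width: 55.5
gripper_force: 0.0
```

```bash
python3 m2.py
```

```text
top 83 [[12.1, 9.3, 32.2], [66.8, 45.7, 40.2], [77.1, 51.3, 74.9]]
top front 54 [69.  31.5 37.4] [-0.141 73.411]
scene 1003 [[-69.9, -54.0, 32.4], [-17.4, 0.4, 52.2], [70.3, 53.6, 76.6]]
scene front 96 [64.8  3.3 39.3] [-2.0000e-03  6.4783e+01]
```

It is hard against the stop: the arm no longer advances and the force is up to 9 N. The bin spans -70 to +70 in the bay frame. I'll back off and rise.

Emit:
step_arm --plan '[{"dx":-0.03,"dy":0,"dz":0,"ax":0,"ay":0,"az":0,"gripper":0.65},{"dx":-0.1,"dy":0,"dz":0,"ax":0,"ay":0,"az":0,"gripper":0.65},{"dx":-0.15,"dy":0,"dz":0,"ax":0,"ay":0,"az":0,"gripper":0.65},{"dx":-0.15,"dy":0,"dz":-0.1,"ax":0,"ay":0,"az":0,"gripper":0.65},{"dx":-0.1,"dy":0,"dz":-0.15,"ax":0,"ay":0,"az":0,"gripper":0.65},{"dx":-0.1,"dy":0,"dz":-0.15,"ax":0,"ay":0,"az":0,"gripper":0.65},{"dx":0,"dy":0,"dz":-0.1,"ax":0,"ay":0,"az":0,"gripper":0.65},{"dx":0,"dy":0,"dz":0,"ax":0,"ay":0,"az":0,"gripper":0.65},{"dx":0,"dy":0,"dz":0,"ax":0,"ay":0,"az":0,"gripper":0.65}]'

```text
clock: 13.38
eef_pos: [457.3, -157.9, 191.6]
tool_rot: [-3.14, 0.003, 0.039]
force: [-0.0, 0.3, -0.6]
width: 55.8
gripper_force: 0.0
```

```bash
python3 m2.py;python3 - <<'E'
from h import *
b=ctrl.get_image("top")["color"][80:280,220:480,::-1]
cv2.imwrite("pics/s5.png",cv2.resize(b,None,fx=3,fy=3))
E
```

```text
top 576 [[-71.2, -53.7, 32.5], [-35.5, -7.1, 56.9], [73.3, 51.4, 79.1]]
top front 97 [67.7  0.5 38.4] [9.0000e-03 6.7685e+01]
scene 970 [[-67.5, -54.0, 32.4], [-14.8, 1.5, 51.7], [70.3, 53.7, 76.4]]
scene front 95 [65.   2.3 39.5] [5.0000e-03 6.4947e+01]
```

View pics/s5.png

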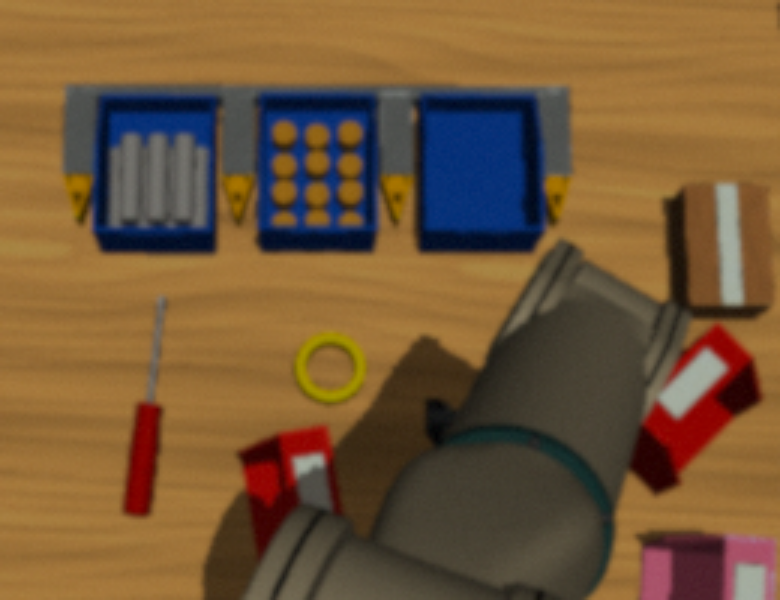

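The empty bin at (480,170) sits square in the bay, flush with its neighbours at (157,170) and (318,170). Nothing else has moved and the arm is clear, so I'll hand it in.

```bash
python3 -c "
from cell import ctrl
print(ctrl.finish_job())"
```

```text
the job is handed in; nothing more can be done
None
```

I tipped the bin onto its base and pushed it home square against the stop in the free bay, nothing else was moved as far as the last picture shows, and the job is handed in; the verdict was not shown.

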